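# Post the stray valve through the reject box's sprung flap

### The job

A short, wide-headed valve has got in among the tall ones on the inspection bench. Take it by the stem and push it down through the sprung flap in the top of the green reject box, pressing the flap open with the valve in your grip, then let it drop inside so that the flap springs shut over it. Leave the tall valves standing where they are.

Things in the scene. Friction and masses are not known exactly. Their poses are not given: they have to be found in the camera images.
- short_valve: The short, wide-headed bare steel engine valve, standing on its head on the bench, stem up: 120 mm high in all; head 52 mm across, 5 mm thick at the rim, tapering until 30 mm up into a round stem 12 mm across. About 0.22 kg. Origin at the centre of the flat head face (on the bench at the start); z along the stem; being round, its yaw means nothing.
- reject_box: Green steel box fixed to the bench, flat top 160 mm up, yaw varies. Origin at bench height under the centre of its mouth: the box spans -60 to 60 mm in its x, -55 to 115 mm in its y. The mouth is a 72 mm square hole in the 3 mm top, shut by a bright metal flap just below flush; a dark 10 mm hinge bar shows along its -y edge. Hollow inside, 154 mm deep, as wide as the box. z up.
- flap (a joint): Sprung flap filling the mouth of the box, hinged along the mouth's -y edge: angle in rad, 0 = shut (level), growing as it is pressed down into the box, to 1.5 (hanging). About 2 N at its middle opens it, little more further down; it shuts by itself. It presses sideways on what holds it open, but a valve let go with its head 65 mm or more below the top slides past it by its weight.
- tall_valve_a: A tall slim engine valve of bare steel, standing on its head on the bench: 150 mm high, head 38 mm across, stem 10 mm across. A good part: leave it standing where it is. Origin at the centre of the flat head face, on the bench; z up along the stem.
- tall_valve_b: A tall slim engine valve of bare steel, standing on its head on the bench: 150 mm high, head 38 mm across, stem 10 mm across. A good part: leave it standing where it is. Origin at the centre of the flat head face, on the bench; z up along the stem.
Mind the look-alikes: they are no part of the job. Leave any yellow look-alike of the short_valve alone. Leave any pink look-alike of the tall_valve_b alone.

How it is judged (in metres and radians):
On the way:
1. the gripped short valve presses the flap well open (past 0.5 rad) (value of joint flap above 0.5 rad and contact force between short_valve and reject_box above 0.1 N and contact force between the fingers and short_valve above 0.5 N), for 0.1 s.
At the end, for the whole second after the job is handed in: The short valve lies at rest inside the reject box (its head within the box's walls in plan and below 145 mm), the flap is shut over it (below 0.1 rad), and both tall valves stand upright (within 0.1 rad) less than 30 mm from where they stood (x of short_valve in the frame of reject_box between -0.06 and 0.06 m and y of short_valve in the frame of reject_box between -0.055 and 0.115 m and z of short_valve in the frame of reject_box below 0.145 m and value of joint flap below 0.1 rad and linear speed of short_valve below 0.03 m/s and distance of each of tall_valve_a, tall_valve_b from where it was at the start of the episode below 0.03 m and angle between each of tall_valve_a, tall_valve_b's own z axis and vertical below 0.1 rad); the robot touches nothing.
It fails at once if a tall valve is knocked over or carried off (tilted over 0.5 rad or moved over 50 mm) (angle between any of tall_valve_a, tall_valve_b's own z axis and vertical above 0.5 rad or distance of any of tall_valve_a, tall_valve_b from where it was at the start of the episode above 0.05 m).
It also fails if it takes over 38 s, if anything falls off the work surface, if the arm or the gripper's body presses on something with over 40 N, if the wrist force passes 120 N, or if a joint passes its speed limit or range.

### The arm

A 6-joint arm with a two-finger parallel gripper is mounted at the origin on the work surface. World frame = base frame: x ahead of the robot, y to its left, z up, the work surface at z = 0. Lengths are in mm, angles in rad, forces in N, time in s.
With the tool pointing down it reaches from about 350 to 775 mm from the base axis. Payload 7.3 kg.
Tool frame: the origin (TCP) lies at the very end of the fingers, on their centre line; the grasp point (between the pads) lies 19 mm behind it; z points along the fingers, x is the direction in which the jaws open and shut, and the axes are right-handed (so a half turn about z gives the same grasp; the last joint's range is limited). The gripper opens to 92 mm and grips with 3 to 60 N. Pads are 19 mm wide; open, the fingers measure 130 mm over their backs; the gripper's body (75 mm by 190 mm) begins 47 mm behind the grasp point.
Start: joints at [1.033, 0.342, 1.524, -0, 1.275, -0.146], TCP at [200.46, 485.243, 226.741] pointing down, gripper open.
Joint ranges: [-2.53, 2.53], [-0.77, 2.02], [0.04, 2.7], [-1, 4.14], [0.28, 2.66], [-3.11, 3.11]. Speed limits (rad/s): [2.57, 2.57, 3.14, 3.14, 3.14, 3.14].

### API

Orientations are given as [roll, pitch, yaw] about the fixed x, y, z axes, in that order (R = Rz(yaw) Ry(pitch) Rx(roll)).
In Python, from plant import bot, capture, camera_params gives the robot as it stands.
- The arm moves only by the shell command python3 -m jog 'ROWS' [OPENING]. ROWS is a JSON object of lists of equal length, an entry for each row: "xyz": the shift along the world's x, y, z as a fraction of full scale, a list of three; "angular": the turn, a rotation vector about the world's x, y, z as a fraction of full scale, a list of three. In form: {"xyz": [[x, y, z], ...], "angular": [[wx, wy, wz], ...]}. A call has 1 to 10 rows; each row shifts and turns the pose as measured when the row begins; what a row does not reach is not made up. Full scale, the value 1, is 2 cm for a shift and 6 degrees for a turn. A row lasts 1/10 s, in which the tool goes at most 50 mm and 8.59 degrees, less where a joint would pass 70% of its speed; a pose out of reach is approached as far as the arm can. A call with a number of a shift or a turn outside -1 to 1 is refused whole. A call with a gripper value outside its range is refused whole. OPENING is the closure, from -1 (fully open) to 1 (shut), set as the call begins (- or left out, the last holds). The fingers move at their own pace and stop on an object; the grip force is fixed at half the most. Time passes only in rows, so rows that do not move let the fingers close. It gives the time, the measured TCP pose, the force and the opening at its end, in the units of the state.
- bot.get_obs(): the state, without advancing time (a new reading comes with each control period).
- capture(name): name is "side" or "top"; returns the picture (480x640x3 uint8, red, green, blue); there is no depth.
- camera_params(name): a dict with "fx", "fy", "cx", "cy" (pixels), "k1" (the pictures are not rectified: a ray, as slopes to the right and down, at radius r is drawn at 1 + k1 r^2 times it, then the intrinsics apply), "rvec" (rotation vector, rad) and "tvec" (3), from world to camera coordinates, as OpenCV has them. Camera axes: x right, y down, z forward; pixel columns grow to the right and rows downward; lengths in mm; the calibration is good to about 2 mm. A picture is of the moment at which its call begins. camera_params takes no time and is no camera call.
- bot.close_job(): hands the job in, once; it reports no verdict.
The state is a dict: "time": time; "joint_positions": joint angles; "dq": joint speeds; "tau": joint torques, N m; "tool_pos": TCP position; "tcp_rot": TCP orientation; "contact_force": force on the tool from outside, world axes, zero at the start; "moment": the same for the moment, N m; "grip_width": finger opening in mm.
Only numpy, scipy, OpenCV 4.12 (cv2) and the standard library are available. Lean on these libraries where they do the work, as an engineer would, in place of code of your own. Each camera call takes 0.05 s, during which the arm holds its last target.

## Working session

There is one attempt and no reset: what is moved stays moved. The work goes in short steps, Python scripts to look and compute and a shell command to move; the robot and the scene stay as the last step left them, time stands still between calls to the robot, and variables do not carry over. Pictures are saved under pics/ and viewed, and the job is handed in when it is done.

```bash
mkdir -p pics; ls; python3 - <<'E'
from plant import bot,capture,camera_params
import cv2
for n in("side","top"):
    cv2.imwrite(f"pics/{n}0.png",capture(n)[:,:,::-1]); print(n,camera_params(n))
print(bot.get_obs())
E
```

```text
pics
side {'fx': 459.23093886098724, 'fy': 459.23093886098724, 'cx': 323.30722497048373, 'cy': 239.19814397279205, 'k1': -0.05893107707847235, 'rvec': array([ 0.61845184, -2.66906262,  1.13041372]), 'tvec': array([463.31152756, 258.03107788, 692.39859824])}
top {'fx': 472.6261261609238, 'fy': 472.6261261609238, 'cx': 316.21432255326584, 'cy': 248.98351927081166, 'k1': 0.021861929871084994, 'rvec': array([ 2.15185928, -2.13074854,  0.20230461]), 'tvec': array([-26.33284198, 535.45404223, 847.08313712])}
{'time': 0.1, 'joint_positions': array([ 1.03302211e+00,  3.42643570e-01,  1.52490510e+00,  9.73720801e-07,
        1.27540629e+00, -1.45968267e-01]), 'dq': array([-0.00058665, -0.0017776 , -0.00273064,  0.00084711,  0.00035172,
        0.00012052]), 'tau': array([ 1.34244878e-03, -4.32006776e+01, -2.44695371e+01,  7.18542212e-02,
        5.26081107e-02, -6.93957804e-05]), 'tool_pos': array([200.25406145, 484.92042732, 226.12510421]), 'tcp_rot': array([-3.14139358e+00,  1.34767791e-03,  1.17899023e+00]), 'contact_force': array([-0.0194712 ,  0.2535323 , -0.56277389]), 'moment': array([-0.01239937, -0.01081891,  0.00242328]), 'grip_width': 91.82488697271282}
```

View pics/side0.png

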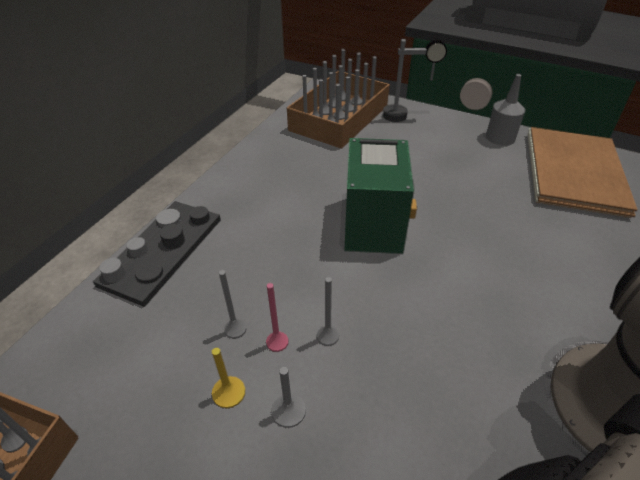

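View pics/top0.png

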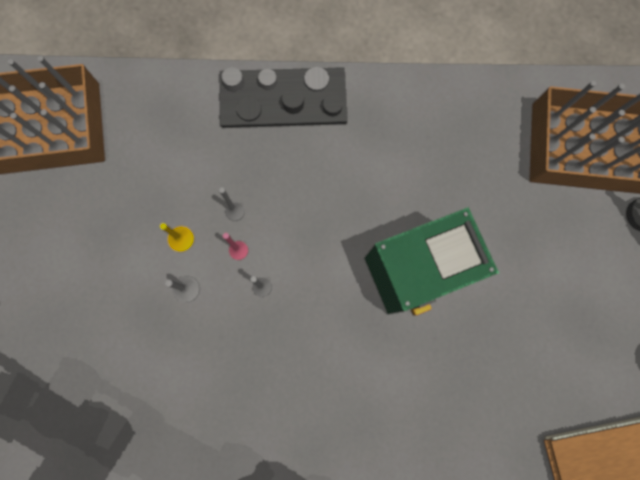

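The side view shows the short steel valve with its head at about (289,411) and its stem top at (285,371). The tall valves are at (235,328) and (328,336), with the pink one at (277,341) and the yellow one at (228,391). In the top view the short valve's head is at (185,289) and the box mouth is around (455,251), with the hinge bar on its right side. I'll enlarge both views.

```bash
python3 - <<'E'
import cv2
a=cv2.imread("pics/top0.png"); s=cv2.imread("pics/side0.png")
cv2.imwrite("pics/c1.png",cv2.resize(a[200:310,350:510],None,fx=5,fy=5,interpolation=cv2.INTER_CUBIC))
cv2.imwrite("pics/c2.png",cv2.resize(a[180:310,140:300],None,fx=4.5,fy=4.5,interpolation=cv2.INTER_CUBIC))
cv2.imwrite("pics/c3.png",cv2.resize(s[260:430,190:350],None,fx=3.5,fy=3.5,interpolation=cv2.INTER_CUBIC))
E
```

```text
(no output)
```

View pics/c1.png

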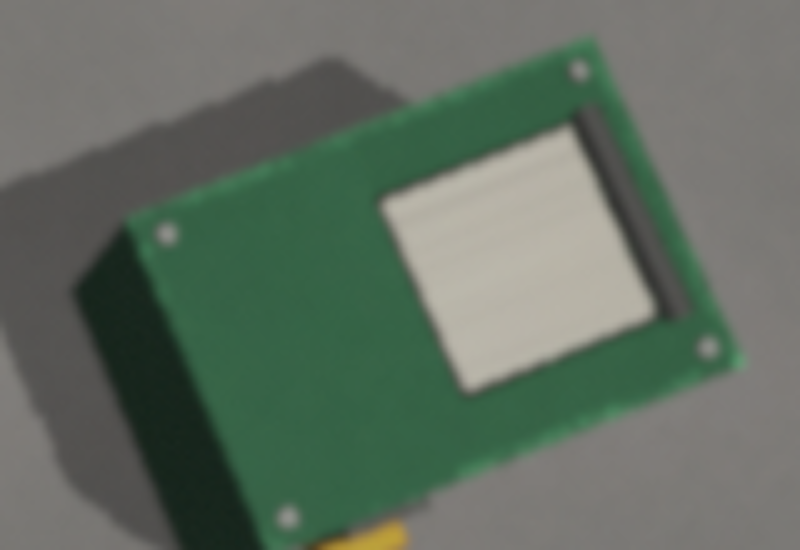

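View pics/c2.png

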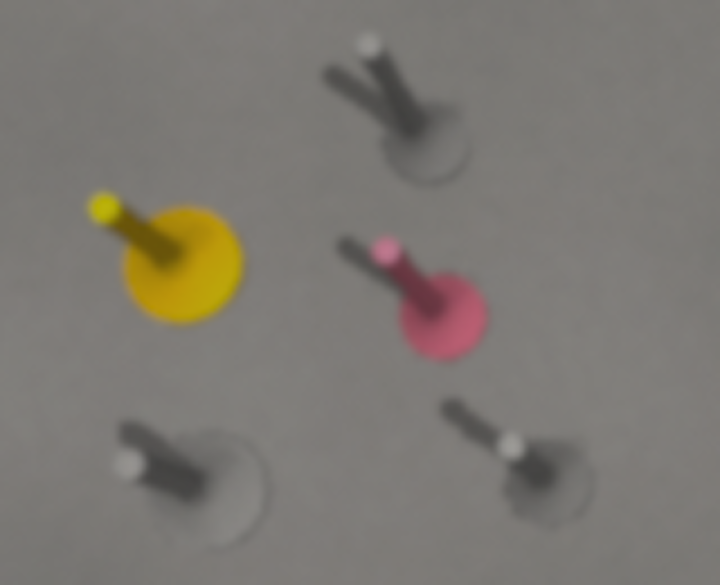

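View pics/c3.png

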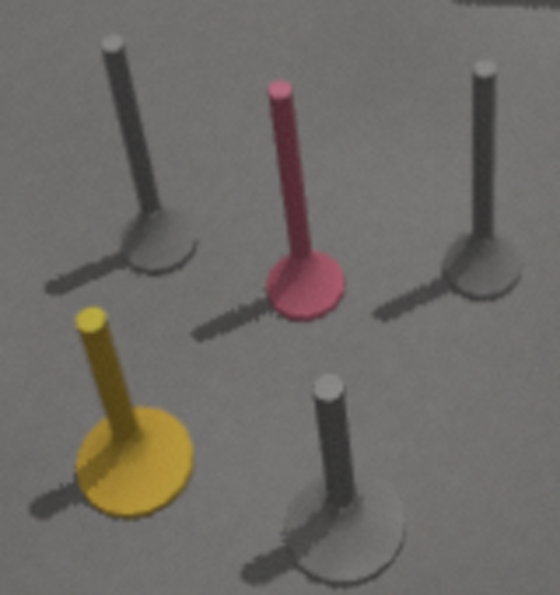

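The crops give clear points: stem tips, head discs, box corners and flap corners. Next I'll turn them into world positions.

```bash
cat > h.py <<'E'
import numpy as np,cv2
from plant import camera_params
def world(cam,uv,z):
    p=camera_params(cam);R=cv2.Rodrigues(p['rvec'])[0];t=p['tvec']
    K=np.array([[p['fx'],0,p['cx']],[0,p['fy'],p['cy']],[0,0,1]])
    n=cv2.undistortPoints(np.array([[uv]],float),K,np.array([p['k1'],0,0,0,0.]))[0,0]
    d=R.T@np.array([n[0],n[1],1]);c=-R.T@t
    return c+d*(z-c[2])/d[2]
def crop(u,s,off): return [(u[0]+.5)/s-.5+off[0],(u[1]+.5)/s-.5+off[1]]
E
python3 - <<'E'
from h import *
np.set_printoptions(precision=1,suppress=True)
T=lambda u,z:world('top',crop(u,4.5,(140,180)),z)[:2]
S=lambda u,z:world('side',crop(u,3.5,(190,260)),z)[:2]
for n,t,hd,s,sh,z in [('short',(128,465),(209,489),(329,388),(344,527),120),('A',(369,45),(427,144),(114,44),(159,240),150),('B',(511,447),(548,484),(484,69),(482,265),150),('pink',(387,251),(444,317),(281,91),(305,285),150),('yel',(104,208),(183,264),(92,320),(135,461),120)]:
    print(n,T(t,z),T(hd,3),S(s,z),S(sh,3))
B=lambda u,z:world('top',crop(u,5,(350,200)),z)[:2]
c=[B(u,160) for u in [(128,218),(595,40),(743,362),(265,548)]]
f=[B(u,157) for u in [(380,203),(572,126),(657,315),(467,393)]]
print(c,[np.linalg.norm(c[i]-c[(i+1)%4]) for i in range(4)]);print(f,np.mean(f,0))
c=np.array(c); y=((c[0]-c[1])+(c[3]-c[2]));y/=np.linalg.norm(y);x=np.array([y[1],-y[0]])
print('y',y,'x',x,'centre',c.mean(0),'mouth',c.mean(0)-30*y,'yaw',np.arctan2(x[1],x[0]))
print([world('side',u,160)[:2] for u in [(361,144),(397,146),(398,164),(361,164),(350,140),(409,141)]])
E
```

```text
short [461.7 230.9] [462.8 230. ] [461.8 230. ] [462.6 230.5]
A [617.9 141.9] [616.9 142.2] [617.  141.1] [618.1 140.6]
B [466.7  84. ] [466.3  84.4] [467.2  83.4] [467.6  82.9]
pink [539.1 132. ] [539.1 131.9] [538.5 131.9] [539.7 131.1]
yel [560.5 246.1] [561.4 246.7] [560.2 245.5] [561.2 245. ]
[array([ 526.9, -116.3]), array([ 589.4, -273.8]), array([ 481.3, -317.3]), array([ 419.2, -159.1])] [np.float64(169.4352324082557), np.float64(116.52744767217192), np.float64(169.94567563734026), np.float64(115.93203530390609)]
[array([ 533.5, -200.6]), array([ 560.5, -265.8]), array([ 497., -291.]), array([ 470.4, -227.3])] [ 515.4 -246.2]
y [-0.4  0.9] x [0.9 0.4] centre [ 504.2 -216.6] mouth [ 515.2 -244.5] yaw 0.375973796350479
[array([ 560.2, -264.3]), array([ 492.1, -289.7]), array([ 469.2, -230.6]), array([ 533. , -199.1]), array([ 586.3, -268.3]), array([ 476.2, -318.5])]
```

Both cameras agree within about 1 mm. The short valve is at (462, 230.5). The box mouth is at (515, -245), and the box measures 116x170 against 120x170 given. I'll turn the jaws to line up with box y (yaw 1.95) on the way.

```bash
python3 -m jog '{"xyz":[[1,-0.97,0],[1,-0.97,0],[1,-0.97,0],[1,-0.97,0],[1,-0.97,0],[1,-0.97,0],[1,-0.97,0],[1,-0.97,0],[1,-0.97,0],[1,-0.97,0]],"angular":[[0,0,0.74],[0,0,0.74],[0,0,0.74],[0,0,0.74],[0,0,0.74],[0,0,0.74],[0,0,0.74],[0,0,0.74],[0,0,0.74],[0,0,0.74]]}' -1
```

```text
time: 1.1
tool_pos: [402.6, 283.5, 222.4]
tcp_rot: [-3.135, 0.006, 1.991]
contact_force: [0.3, 0.7, -0.2]
grip_width: 91.9
```

```bash
python3 -m jog '{"xyz":[[0.9,-0.8,0],[0.9,-0.8,0],[0.8,-0.7,0],[0.37,-0.35,0],[0,0,0],[0,0,0]],"angular":[[0,0,-0.2],[0,0,-0.15],[0,0,0],[0,0,0],[0,0,0],[0,0,0]]}'
```

```text
time: 1.7
tool_pos: [464.7, 225.5, 220.1]
tcp_rot: [-3.13, 0.005, 1.951]
contact_force: [-0.3, 1.1, -0.3]
grip_width: 91.7
```

```bash
python3 -m jog '{"xyz":[[-0.14,0.25,-0.5],[0,0,-0.9],[0,0,-0.9],[0,0,-0.5],[0,0,0]],"angular":[[0.09,-0.09,0],[0,0,0],[0,0,0],[0,0,0],[0,0,0]]}'
```

```text
time: 2.2
tool_pos: [458.1, 234.6, 163.2]
tcp_rot: [3.14, -0.001, 1.956]
contact_force: [-0.2, -0.7, -0.0]
grip_width: 91.9
```

```bash
python3 -m jog '{"xyz":[[0.19,-0.2,0],[0,0,-0.2],[0,0,-0.2],[0,0,0]],"angular":[[0,0,0],[0,0,0],[0,0,0],[0,0,0]]}'
```

```text
time: 2.6
tool_pos: [462.9, 231.3, 156.7]
tcp_rot: [3.136, -0.001, 1.957]
contact_force: [0.4, -1.3, 0.6]
grip_width: 91.8
```

```bash
python3 -m jog '{"xyz":[[-0.03,-0.03,-0.5],[0,0,-0.8],[0,0,-0.8],[0,0,-0.8],[0,0,-0.5],[0,0,-0.2],[0,0,0],[0,0,0]],"angular":[[0,0,0],[0,0,0],[0,0,0],[0,0,0],[0,0,0],[0,0,0],[0,0,0],[0,0,0]]}'; python3 - <<'E'
from plant import capture
import cv2
cv2.imwrite("pics/s1.png",cv2.resize(capture("side")[240:450,170:450,::-1],None,fx=2.8,fy=2.8))
E
```

```text
time: 3.4
tool_pos: [462.5, 230.3, 80.9]
tcp_rot: [3.134, -0.001, 1.956]
contact_force: [0.4, 0.1, -0.2]
grip_width: 92.2
```

View pics/s1.png

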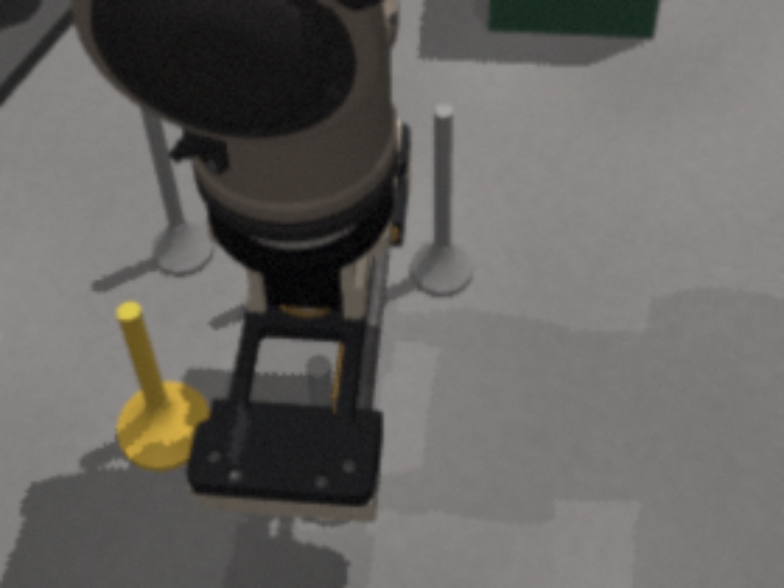

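The stem tip shows between the two fingers at crop (318,370), and the other valves are still standing. I'll raise slightly and close.

```bash
python3 -m jog '{"xyz":[[0,0,0.15],[0,0,0],[0,0,0],[0,0,0],[0,0,0],[0,0,0],[0,0,0],[0,0,0],[0,0,0],[0,0,0]],"angular":[[0,0,0],[0,0,0],[0,0,0],[0,0,0],[0,0,0],[0,0,0],[0,0,0],[0,0,0],[0,0,0],[0,0,0]]}' 1
```

```text
time: 4.45
tool_pos: [463.6, 230.8, 86.2]
tcp_rot: [3.13, -0.001, 1.957]
contact_force: [0.8, -0.0, -0.0]
grip_width: 16.1
```

```bash
python3 -m jog '{"xyz":[[0,0,0],[0,0,0],[0,0,0]],"angular":[[0,0,0],[0,0,0],[0,0,0]]}'
```

```text
time: 4.75
tool_pos: [463.5, 230.8, 86.1]
tcp_rot: [3.131, -0.001, 1.957]
contact_force: [0.6, 0.2, 0.5]
grip_width: 11.1
```

Opening reads 11 to 12 mm, so the stem is gripped. Lifting.

```bash
python3 -m jog '{"xyz":[[0,0,0.4],[0,0,0.8],[0,0,1],[0,0,1],[0,0,1],[0,0,1],[0,0,1],[0,0,1],[0,0,1],[0,0,0.6]],"angular":[[0,0,0],[0,0,0],[0,0,0],[0,0,0],[0,0,0],[0,0,0],[0,0,0],[0,0,0],[0,0,0],[0,0,0]]}'
```

```text
time: 5.75
tool_pos: [459.0, 229.1, 269.4]
tcp_rot: [3.14, -0.001, 1.957]
contact_force: [-0.2, -0.2, -1.1]
grip_width: 11.4
```

```bash
python3 - <<'E'
from plant import capture
import cv2
cv2.imwrite("pics/s2.png",cv2.resize(capture("side")[150:450,120:500,::-1],None,fx=2,fy=2))
E
```

```text
(no output)
```

View pics/s2.png

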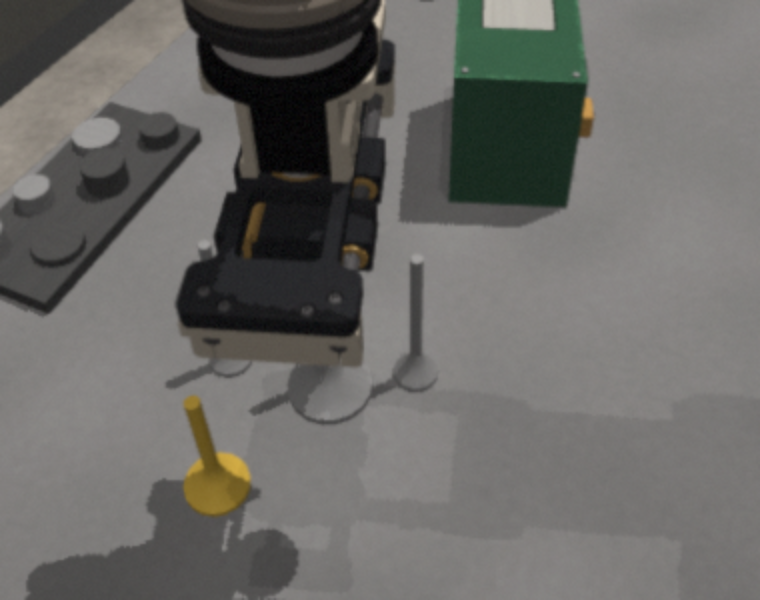

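The valve is in the grip with its head visible at crop (330,388), and both tall valves are standing. Carrying it over to the box.

```bash
python3 -m jog '{"xyz":[[0.12,-0.5,0.2],[0.12,-0.8,0.2],[0.12,-1,0.2],[0.12,-1,0.2],[0.12,-1,0.1],[0.12,-1,0.1],[0.12,-1,0.1],[0.12,-1,0.1],[0.12,-1,0.1],[0.12,-1,0.1]],"angular":[[0,0,0],[0,0,0],[0,0,0],[0,0,0],[0,0,0],[0,0,0],[0,0,0],[0,0,0],[0,0,0],[0,0,0]]}'
```

```text
time: 6.8
tool_pos: [479.7, 31.9, 295.4]
tcp_rot: [-3.134, -0.003, 1.96]
contact_force: [-0.6, -0.9, -2.8]
grip_width: 11.2
```

```bash
python3 -m jog '{"xyz":[[0.12,-1,0],[0.12,-1,0],[0.12,-1,0],[0.12,-1,0],[0.12,-1,0],[0.12,-1,0],[0.12,-1,0],[0.12,-1,0],[0.12,-1,0],[0.12,-1,0]],"angular":[[0,0,0],[0,0,0],[0,0,0],[0,0,0],[0,0,0],[0,0,0],[0,0,0],[0,0,0],[0,0,0],[0,0,0]]}'
```

```text
time: 7.8
tool_pos: [497.2, -182.6, 289.1]
tcp_rot: [-3.12, -0.011, 1.956]
contact_force: [0.4, -0.3, -2.3]
grip_width: 11.3
```

```bash
python3 -m jog '{"xyz":[[0.25,-0.9,0],[0.25,-0.8,0],[0.2,-0.5,0],[0.1,-0.2,0],[0,0,0],[0,0,0]],"angular":[[0,-0.1,0],[0,-0.1,0],[0,0,0],[0,0,0],[0,0,0],[0,0,0]]}'
```

```text
time: 8.4
tool_pos: [511.3, -236.2, 286.0]
tcp_rot: [-3.136, -0.008, 1.952]
contact_force: [-0.4, 1.2, -1.9]
grip_width: 11.1
```

```bash
python3 -m jog '{"xyz":[[0.16,-0.34,0],[0,0,0],[0,0,-0.5],[0,0,-0.5],[0,0,0]],"angular":[[-0.05,-0.08,0],[0,0,0],[0,0,0],[0,0,0],[0,0,0]]}'; python3 - <<'E'
from plant import capture
import cv2
cv2.imwrite("pics/s3.png",cv2.resize(capture("side")[60:260,280:500,::-1],None,fx=3,fy=3))
cv2.imwrite("pics/t3.png",cv2.resize(capture("top")[150:350,330:550,::-1],None,fx=3,fy=3))
E
```

```text
time: 8.9
tool_pos: [514.8, -241.3, 264.5]
tcp_rot: [3.141, -0.0, 1.955]
contact_force: [-0.8, 0.2, -1.9]
grip_width: 11.2
```

View pics/s3.png

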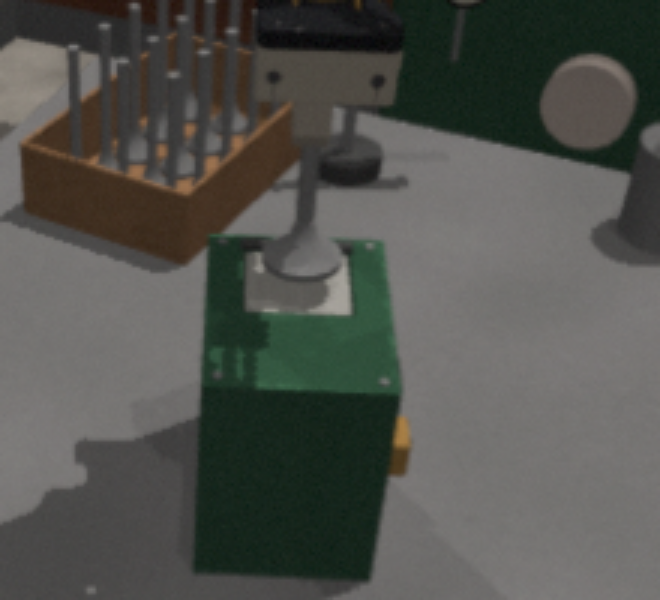

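View pics/t3.png

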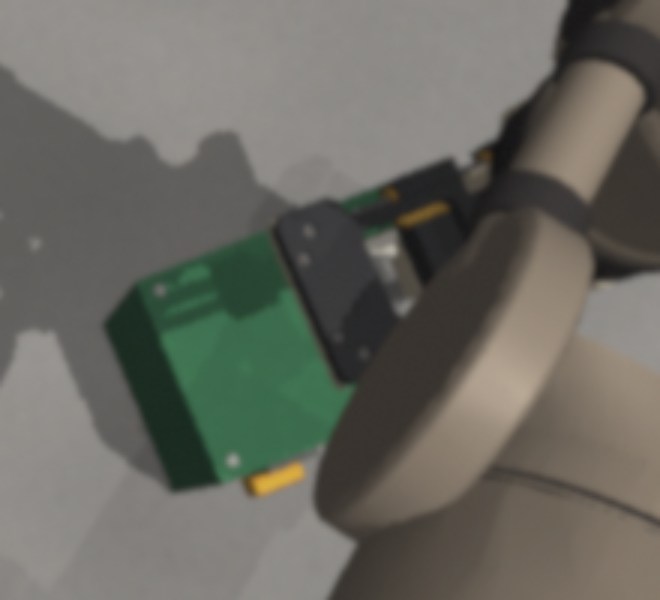

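The side view shows the valve upright over the flap, with its head disc centred near crop (303,257). Checking where that puts the head.

```bash
python3 -c "
from h import *
print(world('side',crop((303.5,257),3,(280,60)),181))"
```

```text
[ 512.05954596 -245.75807023  181.        ]
```

The measured head agrees with the TCP to within 3-4 mm, both well inside the 10 mm clearance. Pressing down.

```bash
python3 -m jog '{"xyz":[[0,-0.05,-0.3],[0,0,-0.4],[0,0,-0.4],[0,0,-0.4],[0,0,-0.4],[0,0,-0.4],[0,0,0]],"angular":[[0,0,0],[0,0,0],[0,0,0],[0,0,0],[0,0,0],[0,0,0],[0,0,0]]}'
```

```text
time: 9.7
tool_pos: [516.2, -242.0, 219.9]
tcp_rot: [3.135, 0.005, 1.956]
contact_force: [-0.3, 3.0, -1.3]
grip_width: 11.3
```

```bash
python3 -m jog '{"xyz":[[-0.05,0,-0.3],[0,0,-0.4],[0,0,-0.4],[0,0,-0.4],[0,0,-0.4],[0,0,-0.2],[0,0,0],[0,0,0]],"angular":[[0,0,0],[0,0,0],[0,0,0],[0,0,0],[0,0,0],[0,0,0],[0,0,0],[0,0,0]]}'; python3 - <<'E'
from plant import capture
import cv2
cv2.imwrite("pics/s4.png",cv2.resize(capture("side")[60:260,280:500,::-1],None,fx=3,fy=3))
E
```

```text
time: 10.5
tool_pos: [514.3, -241.8, 172.0]
tcp_rot: [3.138, 0.002, 1.956]
contact_force: [0.0, 0.7, -0.9]
grip_width: 11.0
```

View pics/s4.png

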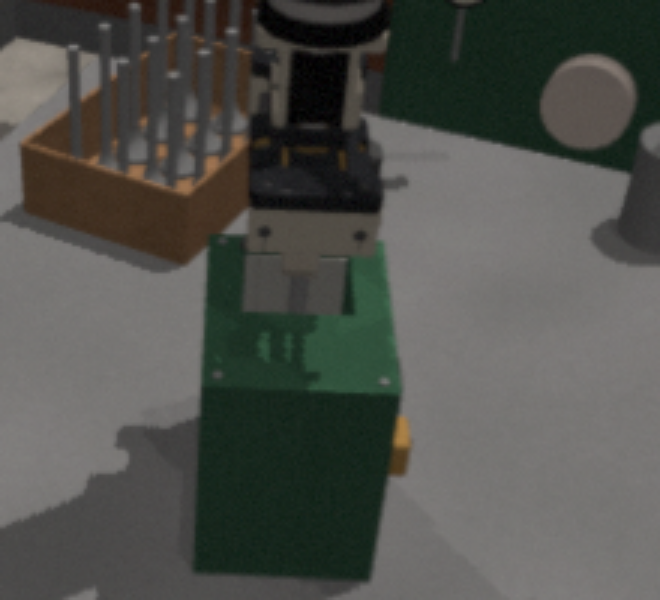

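The flap hangs open behind the stem, seen inside the mouth at crop (300,285). The head is about 74 mm below the top, so I'll release.

```bash
python3 -m jog '{"xyz":[[0,0,0],[0,0,0],[0,0,0],[0,0,0],[0,0,0],[0,0,0],[0,0,0],[0,0,0],[0,0,0]],"angular":[[0,0,0],[0,0,0],[0,0,0],[0,0,0],[0,0,0],[0,0,0],[0,0,0],[0,0,0],[0,0,0]]}' -1
python3 -m jog '{"xyz":[[0,0,0.5],[0,0,1],[0,0,1],[0,0,1],[0,0,1],[0,0,1],[0,0,0.5],[0,0,0]],"angular":[[0,0,0],[0,0,0],[0,0,0],[0,0,0],[0,0,0],[0,0,0],[0,0,0],[0,0,0]]}'; python3 - <<'E'
from plant import capture
import cv2
cv2.imwrite("pics/s5.png",cv2.resize(capture("side")[60:260,280:500,::-1],None,fx=3,fy=3))
cv2.imwrite("pics/t5.png",capture("top")[:,:,::-1])
E
```

```text
time: 11.45
tool_pos: [516.0, -243.8, 174.9]
tcp_rot: [3.134, 0.009, 1.955]
contact_force: [-1.2, -0.2, 0.5]
grip_width: 78.9
time: 12.25
tool_pos: [515.3, -243.2, 303.7]
tcp_rot: [3.133, 0.011, 1.956]
contact_force: [0.7, -0.5, -0.2]
grip_width: 91.9
```

View pics/s5.png

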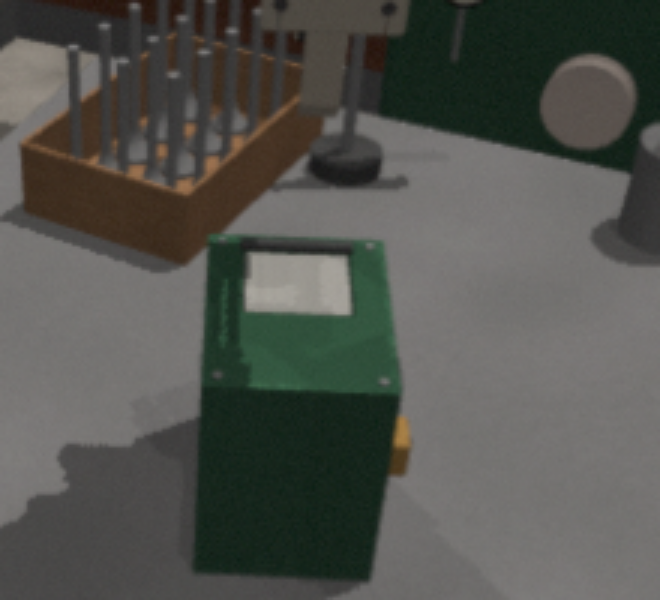

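View pics/t5.png

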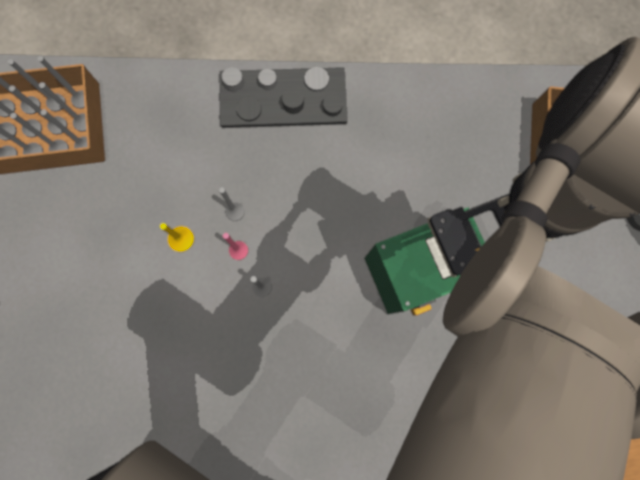

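The flap is shut level (crop (300,283)) and the fingers are empty. Both tall valves and the look-alikes are at the same pixels as at the start. I'll let things settle for 1 s, then hand in.

```bash
python3 -m jog '{"xyz":[[0,0,0],[0,0,0],[0,0,0],[0,0,0],[0,0,0],[0,0,0],[0,0,0],[0,0,0],[0,0,0],[0,0,0]],"angular":[[0,0,0],[0,0,0],[0,0,0],[0,0,0],[0,0,0],[0,0,0],[0,0,0],[0,0,0],[0,0,0],[0,0,0]]}'; python3 -c "
from plant import bot
print(bot.close_job())"
```

```text
time: 13.35
tool_pos: [513.7, -242.2, 297.8]
tcp_rot: [3.139, 0.002, 1.955]
contact_force: [-0.5, 0.8, 0.6]
grip_width: 91.6
the job is handed in; nothing more can be done
None
```

The short valve is in the reject box, and I handed the job in at about 13.4 s of the 38 s allowed. I gripped it by the stem, pressed the flap open with its head about 74 mm below the box top, and let it drop.

- **Flap and gripper:** after release, the side view showed the flap shut level. The gripper was empty and held well clear, about 140 mm above the box top.
- **Other valves:** both tall valves and the yellow and pink look-alikes appeared upright at the same places in the top view as at the start.
- **Not confirmed:** once the flap shut, the valve inside could not be seen, so I judged it to be inside and at rest from the shut flap and empty fingers. I judged the flap angle by eye from the pictures, both when pressed open and when shut.
- **Small disagreement:** just before the push, the camera put the valve's head about 3–5 mm from where the arm put it. That was within the 10 mm clearance in the mouth, so I went ahead. No check failed.

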